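Clear the sharpening fixture and index the cutter three clicks

TASK

With the scraper block, push all six brass offcuts along the fixture's bed and off its end into the catch tray (keep your fingers off them), then stand the scraper upright back on the bench and let it go. Then take the bar knob on top of the index head and turn it clockwise, as seen from above, counting three clicks from where it stands: stop at the third stop, seated in it, without running on towards a fourth. Finish while still gripping the knob there, so that I can lock the head, and leave the spindle unit, the oil can and the wheel dresser where they are.

Things in the scene. Friction and masses are not known exactly. Their poses are not given: they have to be found in the camera images.
- fixture: Cutter-sharpening fixture on the bench: green base, bright steel bed. Origin at bench level. Own frame: bed x -75 to 75 mm, y -150 to 255, top at z 24. Index head near the +y end (axis x 0, y 125; lobed plate radius 67, z 50 to 60). Bare bed to clear: y -150 to 55. Catch tray fixed at the -y end, open to the bed: inside x -95 to 95, y -245 to -150, floor z 6, outer walls to z 34.
- bed_mid (a point): Point on the bed's top, in the middle of the part where the offcuts lie (fixture frame x 0, y -70, z 24 mm).
- tray_mid (a point): Middle of the catch tray's floor (fixture frame x 0, y -197, z 6 mm).
- dial (a joint): Turning of the index head (knob, cutter, plate), rad; 0 at the start, growing clockwise seen from above. A sprung brass roller at the +y side drops between the plate's 18 lobes: a stop (click) every 0.349 rad. 0.3 to 0.4 N m leaves a stop; past the crest half-way it pulls into the next. Third stop: 1.047 rad. A red mark on the plate is at the roller at the start.
- index_knob: Black bar knob on top of the index head, on its axis: 66 mm long (own x), 16 thick (own y), 26 tall; origin under its centre, 88 mm above the bench. Its pose turns with the dial; at the start its x lies along the fixture's x. Under it: neck 22 mm thick down to 75 mm above the bench, then a clamp flange 44 across and a toothed cutter 105 across (top at 69 mm).
- knob_grip (a point): Point to grip the bar knob: on its axis, 15 mm above its underside, 103 mm above the bench; grip across the 16 mm thickness (along the knob's y).
- scraper: Scraper block standing upright on the bench, 76 mm tall, 0.15 to 0.31 kg: wooden block with a black rubber foot, 120 mm long (own x), 24 thick (own y), 30 high, with a red upright grip on top, 70 long (x), 18 thick (y), from 30 to 76 mm height. Origin at the centre of its underside.
- scraper_grip (a point): Point to hold the scraper: middle of the red grip, 56 mm above the underside; grip across the 18 mm thickness (along the scraper's y).
- offcut0: Loose brass offcut, 22 x 14 x 6 mm, lying flat on the bed at the start; origin at its centre.
- offcut1: Loose brass offcut, 22 x 14 x 6 mm, lying flat on the bed at the start; origin at its centre.
- offcut2: Loose brass offcut, 22 x 14 x 6 mm, lying flat on the bed at the start; origin at its centre.
- offcut3: Loose brass offcut, 22 x 14 x 6 mm, lying flat on the bed at the start; origin at its centre.
- offcut4: Loose brass offcut, 22 x 14 x 6 mm, lying flat on the bed at the start; origin at its centre.
- offcut5: Loose brass offcut, 22 x 14 x 6 mm, lying flat on the bed at the start; origin at its centre.
- spindle_unit: Bystander: small blue grinding spindle motor with a grey cup wheel on an iron foot (100 x 150 mm, 130 mm tall), standing beyond the fixture. Origin under its foot.
- oil_can: Bystander: yellow oil can, 80 mm across, with a thin brass spout up to 155 mm high, on the robot's left. Origin under its base.
- wheel_dresser: Bystander: hand wheel dresser (wooden handle, steel head, 155 mm long, 20 mm tall) lying on the bench on the robot's right, beyond the scraper. Origin under its middle.
There are look-alikes about, which are no part of the job. Several things look just like the scraper: the one meant starts farthest to the robot's left.

How it is judged:
By the outcome, as a careful person would: the job done as asked, in the order asked, and still so for the second after the job is handed in, while the arm keeps its last pose, push and grip.
It also fails if it takes over 58 s, if anything falls off the work surface, if the arm or the gripper's body presses on something with over 40 N, if the wrist force passes 120 N, or if a joint passes its speed limit or range.

ROBOT

A 7-joint arm with a two-finger parallel gripper is mounted at the origin on the work surface. World frame = base frame: x ahead of the robot, y to its left, z up, the work surface at z = 0. Lengths are in m, angles in rad, forces in N, time in s.
With the tool pointing down it reaches from about 0.4 to 0.85 m from the base axis. Payload 10.4 kg.
Tool frame: the origin (TCP) lies midway between the tips of the shut fingers; the grasp point (between the pads) lies 19 mm behind it; z points along the fingers, y is the line along which they close (so a half turn about z gives the same grasp; the last joint's range is limited). The gripper opens to 87 mm and grips with 3 to 60 N. Pads are 19 mm wide; open, the fingers measure 117 mm over their backs; the gripper's body (75 mm by 190 mm) begins 51 mm behind the grasp point.
Start: joints at [1.181, 0.332, -0.065, 1.46, 0.022, 1.35, -0.088], TCP at [0.224, -0.583, 0.223] pointing down, gripper open.
Joint ranges: [-2.6, 2.6], [-0.5, 2.12], [-1.47, 1.34], [0.16, 2.42], [-1.27, 4.41], [0.06, 2.06], [-2.6, 2.6]. Speed limits (rad/s): [2.22, 2.22, 2.79, 2.79, 3.14, 3.14, 3.14].

INTERFACE

Orientations are given as a unit quaternion [x, y, z, w].
In Python, from bench import r gives the robot as it stands.
- The arm moves only by the tool move_arm, never from a script. Its argument "targets" is a list of rows, each a list of 3 entries, a list of its own where there are three numbers: the shift along the tool's x, y, z in cm, then the turn, a rotation vector about the tool's x, y, z in rad, then the opening in per cent of the stroke, from 0 (shut) to 100 (fully open). In form: [[[x, y, z], [wx, wy, wz], gripper], ...]. A call has 1 to 20 rows; each row shifts and turns the commanded pose from where the row before left it, along the tool's axes as they then stand; what a row does not reach is not made up. A row lasts 1/8 s, in which the tool goes at most 62.5 mm and 10.7 degrees, less where a joint would pass 70% of its speed; a pose out of reach is approached as far as the arm can. A call with a gripper value outside its range is refused whole. The fingers move at their own pace and stop on an object; "grip_force" is the grip in N (left out, the last holds). Time passes only in rows, so rows that do not move let the fingers close. It gives the time, the measured TCP pose, the force, the opening and the grip force at its end, in the units of the state.
- r.read_state(): the state, without advancing time (a new reading comes with each control period).
- r.camera(name): name is "scene" or "side" or "wrist"; returns a dict with "image" (400x640x3 uint8, blue, green, red), "vertical_fov" (degrees; the focal length in pixels is half the picture's height over the tangent of half this angle, whatever the lens; pixels are square), "cx", "cy" (the principal point, pixels), "k1" (the pictures are not rectified: a ray, as slopes to the right and down, at radius r is drawn at 1 + k1 r^2 times it, then the intrinsics apply), "cam_to_world" (4x4, takes a point from camera to world coordinates). Camera axes: x right, y down, z forward; pixel columns grow to the right and rows downward; lengths in m; the calibration is good to about 2 mm. A picture is of the moment at which its call begins. There is no depth.
- r.close_job(): hands the job in; it is judged then, once.
The state is a dict: "time": time; "joint_positions": joint angles; "joint_vel": joint speeds; "joint_torque": joint torques, N m; "ee_pos": TCP position; "eef_rot": TCP orientation; "ft_force": force on the tool from outside, world axes, zero at the start; "torque": the same for the moment, N m; "width": finger opening in m; "grip_force": force on a finger pad.
Only numpy, scipy, OpenCV 4.12 (cv2) and the standard library are available. Lean on these libraries where they do the work, as an engineer would, in place of code of your own. Each camera call takes 0.05 s, during which the arm holds its last target. There are 200 camera calls.

## Working session

There is one attempt and no reset: what is moved stays moved. The work goes in short steps, Python scripts to look and compute and a tool call to move; the robot and the scene stay as the last step left them, time stands still between calls to the robot, and variables do not carry over. Pictures are saved under pics/ and viewed, at most 10 in all, crops included, and the job is handed in when it is done.

Besides the shell and the picture viewer there is one more tool, called after "Request:" by a JSON object that holds its "method" and its "body", one argument or row to a line. move_arm: Moves the arm, as the interface text tells. Its arguments: {"type":"object","properties":{"targets":{"type":"array"},"grip_force":{"type":"number"}},"required":["targets"]}

```bash
ls; mkdir -p pics; cat > h.py <<'E'
import numpy as np, cv2
from bench import r
from scipy.spatial.transform import Rotation as R
def cam(n):
    c=r.camera(n); c['f']=200/np.tan(np.radians(c['vertical_fov'])/2); c['T']=np.array(c['cam_to_world']); c['image']=np.array(c['image']); return c
def ray(c,u,v):
    d=np.array([(u-c['cx'])/c['f'],(v-c['cy'])/c['f']]); s=d.copy()
    for _ in range(20): s=d/(1+c['k1']*(s@s))
    w=c['T'][:3,:3]@np.array([s[0],s[1],1]); return c['T'][:3,3],w
def onz(c,u,v,z):
    o,w=ray(c,u,v); return o+w*(z-o[2])/w[2]
def proj(c,p):
    q=c['T'][:3,:3].T@(np.array(p)-c['T'][:3,3]); s=q[:2]/q[2]; s=s*(1+c['k1']*(s@s)); return s*c['f']+[c['cx'],c['cy']]
def tri(l):
    A=np.zeros((3,3));b=np.zeros(3)
    for c,u,v in l:
        o,w=ray(c,u,v); w=w/np.linalg.norm(w); P=np.eye(3)-np.outer(w,w); A+=P;b+=P@o
    return np.linalg.solve(A,b)
E
python3 - <<'E'
from h import *
import pickle
for n in ['scene','side','wrist']:
    c=cam(n); cv2.imwrite(f'pics/{n}0.png',c['image']); pickle.dump(c,open(n+'0.pkl','wb'))
    print(n,c['f'],c['k1'],c['T'].round(3).tolist())
print(r.read_state())
E
```

```text
pics
scene 504.8584458600354 -0.16439554035146473 [[-0.593, 0.686, -0.422, 1.378], [0.805, 0.512, -0.299, 0.469], [0.011, -0.518, -0.856, 1.63], [0.0, 0.0, 0.0, 1.0]]
side 484.4531053149481 0.023650787007232974 [[0.973, -0.176, 0.146, 0.393], [-0.229, -0.759, 0.609, -0.97], [0.004, -0.626, -0.78, 1.227], [0.0, 0.0, 0.0, 1.0]]
wrist 278.20578036665336 -0.027392320901946914 [[0.359, -0.894, -0.268, 0.297], [-0.933, -0.344, -0.102, -0.555], [-0.001, 0.286, -0.958, 0.383], [0.0, 0.0, 0.0, 1.0]]
{'time': 0.15, 'joint_positions': array([ 1.1814172 ,  0.33272533, -0.0647044 ,  1.46073209,  0.02161363,
        1.34990035, -0.08848587]), 'joint_vel': array([-1.06424094e-03, -1.10672581e-03,  3.26617849e-05, -2.50006211e-03,
        1.72281775e-03, -2.11008931e-04,  4.26462993e-04]), 'joint_torque': array([ 1.13570728e-03, -6.23633552e+01,  2.51663447e-02, -3.90145504e+01,
       -6.11237157e-02,  3.71474703e-02,  1.09688131e-04]), 'ee_pos': array([ 0.22402688, -0.58316243,  0.22194537]), 'eef_rot': array([ 9.83227618e-01,  1.82381923e-01, -1.25535969e-04, -5.19692727e-04]), 'ft_force': array([0.17353819, 0.18277005, 0.39703932]), 'torque': array([0.05677585, 0.04377379, 0.00423435]), 'grip_force': 0.0, 'width': 0.08704863428933211}
```

View pics/scene0.png

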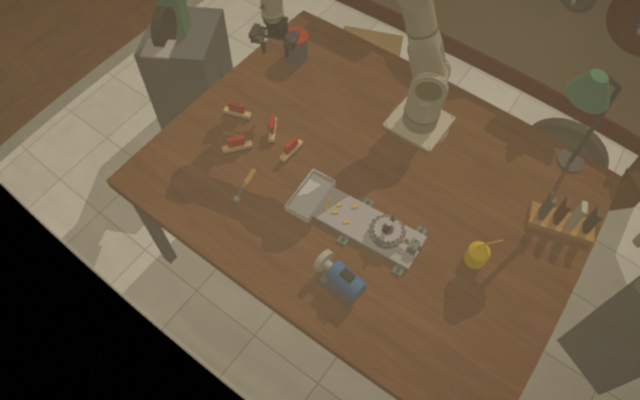

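View pics/side0.png

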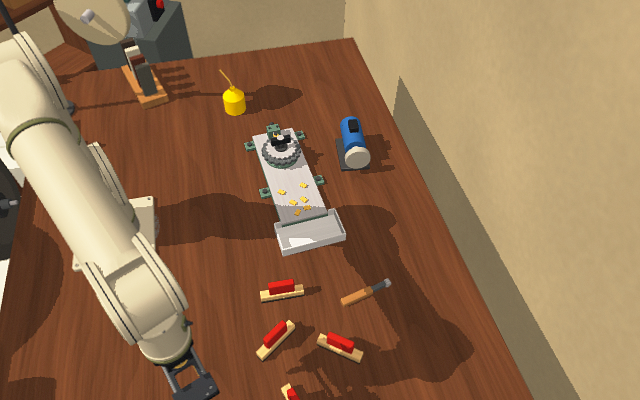

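The scene view shows four scraper-like blocks at (237,110), (272,128), (237,145) and (290,150). In the side view they are at about (290,393), (341,345), (276,339) and (282,290). Farthest left (+y) is scene (290,150) / side (282,290), the one next to the tray. I'll measure these and check the choice in a crop.

```bash
python3 - <<'E'
from h import *
import pickle
for n in ['scene','side']:
    c=pickle.load(open(n+'0.pkl','rb')); im=c['image']; h=cv2.cvtColor(im,cv2.COLOR_BGR2HSV)
    def blobs(m,z,t,amin=12):
        k,l,s,ce=cv2.connectedComponentsWithStats(m.astype(np.uint8))
        for i in range(1,k):
            if s[i,4]>=amin:
                ys,xs=np.where(l==i); P=np.array([onz(c,x,y,z)[:2] for x,y in zip(xs,ys)])
                w,V=np.linalg.eigh(np.cov(P.T)); 
                print(n,t,ce[i].round(1),s[i,4],P.mean(0).round(3),'ax',np.degrees(np.arctan2(V[1,1],V[0,1])).round(1),(np.sqrt(12*w)).round(3))
    H,S,V=cv2.split(h)
    blobs(((H<6)|(H>174))&(S>150)&(V>80),.066,'red',30)
    blobs((H>15)&(H<32)&(S>110)&(V>90),.027,'brass',4)
    blobs((H>40)&(H<95)&(S>40)&(V>30),.01,'green',15)
c=pickle.load(open('side0.pkl','rb'))['image']
cv2.imwrite('pics/s1.png',cv2.resize(c[115:310,230:400],None,fx=3,fy=3,interpolation=cv2.INTER_CUBIC))
c=pickle.load(open('scene0.pkl','rb'))['image']
cv2.imwrite('pics/s2.png',cv2.resize(c[125:285,265:435],None,fx=3.5,fy=3.5,interpolation=cv2.INTER_CUBIC))
E
```

```text
scene brass [14.8  2.1] 58 [ 0.551 -2.246] ax 109.8 [0.062 0.192]
scene brass [45.6 18.5] 1210 [ 0.536 -1.927] ax 154.9 [0.308 0.391]
scene brass [109.3   3.9] 93 [ 0.265 -1.7  ] ax 98.7 [0.066 0.146]
scene brass [112.2   0.8] 5 [ 0.239 -1.707] ax 64.0 [0.015 0.028]
scene brass [131.9   3.6] 17 [ 0.196 -1.592] ax 58.5 [0.024 0.043]
scene brass [31.1  4.6] 7 [ 0.511 -2.12 ] ax 70.4 [0.014 0.061]
scene brass [95.8  6.2] 18 [ 0.318 -1.75 ] ax -153.4 [0.037 0.063]
scene brass [125.2   3. ] 4 [ 0.212 -1.627] ax 79.2 [0.007 0.035]
scene brass [140.    2.8] 4 [ 0.167 -1.559] ax -142.5 [0.014 0.028]
scene brass [144.2   7.2] 42 [ 0.18 -1.51] ax 177.6 [0.038 0.092]
scene brass [127.2   6.2] 6 [ 0.225 -1.597] ax 103.7 [0.021 0.03 ]
scene brass [101.7   9.5] 10 [ 0.319 -1.697] ax 69.7 [0.022 0.043]
scene brass [29.5  8.2] 4 [ 0.535 -2.098] ax 98.7 [0.007 0.04 ]
scene brass [124.   11.2] 5 [ 0.262 -1.578] ax -173.7 [0.007 0.041]
scene brass [149.2  14.3] 13 [ 0.206 -1.442] ax -138.2 [0.015 0.053]
scene brass [104.4  15.1] 20 [ 0.341 -1.645] ax 46.1 [0.029 0.05 ]
scene brass [119.4  14.2] 5 [ 0.2
[... 28230 characters left out ...]
9.3] 330 [ 0.569 -0.522] ax 142.8 [0.03  0.142]
side brass [180.9 364.5] 41 [ 0.174 -0.469] ax -157.1 [0.008 0.034]
side brass [193.6 366.8] 5 [ 0.204 -0.482] ax 105.4 [0.004 0.008]
side brass [285.4 389.5] 66 [ 0.415 -0.588] ax 65.1 [0.016 0.031]
side green [272.3 130.1] 118 [0.546 0.331] ax 64.1 [0.046 0.065]
side green [299.9 135.6] 47 [0.637 0.28 ] ax 97.9 [0.032 0.041]
side green [249.8 146.5] 66 [0.453 0.266] ax 111.7 [0.038 0.047]
side green [281.6 164.8] 70 [0.546 0.154] ax 170.5 [0.029 0.096]
side green [318.6 180.4] 57 [0.653 0.057] ax 93.7 [0.032 0.043]
side green [265. 193.] 82 [0.47  0.044] ax 95.3 [0.039 0.044]
side green [303.7 220.3] 75 [ 0.569 -0.092] ax -175.6 [0.006 0.153]
```

View pics/s1.png

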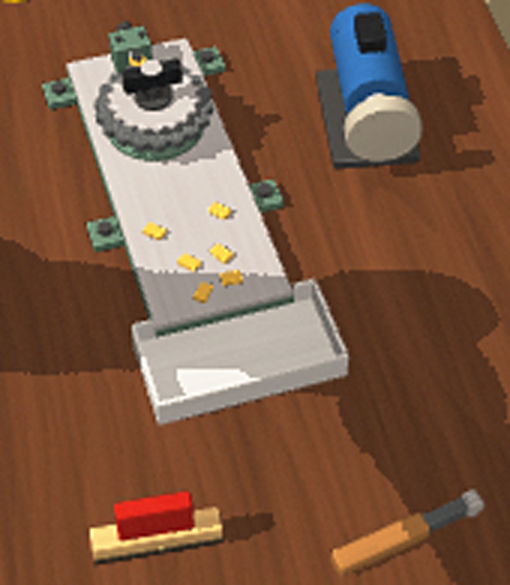

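View pics/s2.png

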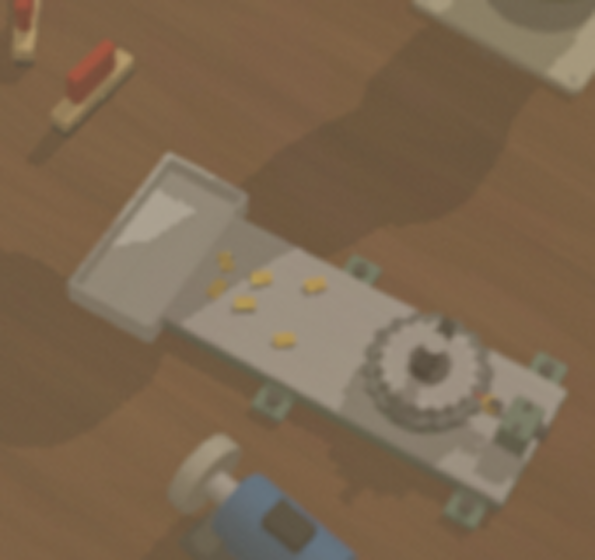

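The crops confirm that the block at side (282,290) / scene (290,150) stands alone next to the tray, with the bed, head and six offcuts beyond. Next I'll fit the fixture pose from the bed corners in both views and triangulate the scraper grip.

```bash
python3 - <<'E'
from h import *
import pickle
a=pickle.load(open('scene0.pkl','rb'));b=pickle.load(open('side0.pkl','rb'))
# fl, fr, nl, nr  : fixture (-75,255),(75,255),(-75,-150),(75,-150)
S=[(252.7,136.3),(292.3,128.3),(282.7,224.5),(327.7,214)]
C=[(426.7,237.3),(407.9,267.9),(335.9,187.9),(312.7,217)]
F=np.array([(-75,255),(75,255),(-75,-150),(75,-150)])/1000
def fit(W):
    W=np.array(W); f=F-F.mean(0); w=W-W.mean(0)
    th=np.arctan2((f[:,0]*w[:,1]-f[:,1]*w[:,0]).sum(),(f*w).sum())
    Rm=np.array([[np.cos(th),-np.sin(th)],[np.sin(th),np.cos(th)]]); t=W.mean(0)-Rm@F.mean(0)
    return th,t,((F@Rm.T+t)-W)*1000
for c,P in((b,S),(a,C)):
    W=[onz(c,*p,.024)[:2] for p in P]; th,t,e=fit(W); print(np.degrees(th).round(2),t.round(4),e.round(0).tolist())
for s,c in zip(S,C): print('tri',tri([(b,*s),(a,*c)]).round(4))
m=[]
for c,(x0,x1,y0,y1) in((b,(255,310,270,302)),(a,(275,305,132,165))):
    h=cv2.cvtColor(c['image'],cv2.COLOR_BGR2HSV); M=((h[...,0]<7)|(h[...,0]>172))&(h[...,1]>(150 if c is b else 105))
    ys,xs=np.where(M[y0:y1,x0:x1]); xs=xs+x0; ys=ys+y0
    print(len(xs),xs.mean().round(1),ys.mean().round(1)); m.append((c,xs.mean(),ys.mean()))
    pts=np.c_[xs,ys].astype(np.float32); print(cv2.boxPoints(cv2.minAreaRect(pts)).round(1).tolist())
print('scr',tri(m).round(4))
# far top corners of the red grip in side crop
for u,v in((115,504),(191,494)): print(onz(b,230+u/3,115+v/3,.076).round(4))
for u,v in((90,530),(220,512)): print('wood',onz(b,230+u/3,115+v/3,.03).round(4))
E
```

```text
4.14 [0.5617 0.0502] [[-2.0, -1.0], [3.0, 1.0], [-3.0, -1.0], [2.0, 2.0]]
4.09 [0.5622 0.063 ] [[-3.0, 7.0], [3.0, 10.0], [2.0, -11.0], [-2.0, -6.0]]
tri [0.4703 0.3044 0.0201]
tri [0.6153 0.3118 0.022 ]
tri [ 0.4961 -0.0882  0.0104]
tri [ 0.6457 -0.082   0.0082]
333 281.0 286.2
[[267.0, 282.0], [293.1000061035156, 277.6000061035156], [295.20001220703125, 290.29998779296875], [269.1000061035156, 294.6000061035156]]
3 289.3 143.3
[[286.0, 146.0], [295.0, 138.0], [295.3999938964844, 138.5], [286.3999938964844, 146.5]]
scr [ 0.4557 -0.3326  0.0632]
[ 0.4226 -0.3214  0.076 ]
[ 0.4906 -0.3269  0.076 ]
wood [ 0.397  -0.3167  0.03  ]
wood [ 0.5167 -0.3257  0.03  ]
```

Request:
{"method": "move_arm", "body": {
  "targets": [
    [[0,0,0],[0,0,0.15],100],
    [[0,0,0],[0,0,0.15],100],
    [[0,0,0],[0,0,0.145],100],
    [[3.0,-3.8,0],[0,0,0],100],
    [[3.04,-3.82,0],[0,0,0],100],
    [[3.04,-3.82,0],[0,0,0],100],
    [[3.04,-3.82,0],[0,0,0],100],
    [[3.04,-3.82,0],[0,0,0],100],
    [[3.04,-3.82,0],[0,0,0],100],
    [[3.04,-3.82,0],[0,0,0],100],
    [[0,0,0],[0,0,0],100],
    [[0,0,0],[0,0,0],100]
  ]
}}

```text
time: 1.65
ee_pos: [0.4563, -0.3341, 0.2223]
eef_rot: [0.999, -0.039, -0.0, 0.0]
ft_force: [-0.6, 0.5, -0.1]
width: 0.0869
grip_force: 0.0
```

```bash
cat >> h.py <<'E'
def st():
    s=r.read_state(); M=R.from_quat(s['eef_rot']).as_matrix()
    print('t',round(s['time'],2),'p',s['ee_pos'].round(4),'yaw',np.degrees(np.arctan2(M[1,0],M[0,0])).round(2),'z',M[:,2].round(3),'F',s['ft_force'].round(1),'T',s['torque'].round(2),'w',round(s['width'],4),'g',round(s['grip_force'],1),'j',s['joint_positions'].round(2)); return s,M
E
python3 - <<'E'
from h import *
st(); c=cam('wrist'); cv2.imwrite('pics/w1.png',c['image'])
h=cv2.cvtColor(c['image'],cv2.COLOR_BGR2HSV); m=((h[...,0]<7)|(h[...,0]>172))&(h[...,1]>140)&(h[...,2]>60)
k,l,s,ce=cv2.connectedComponentsWithStats(m.astype(np.uint8))
for i in range(1,k):
    if s[i,4]>300:
        ys,xs=np.where(l==i); q=cv2.boxPoints(cv2.minAreaRect(np.c_[xs,ys].astype(np.float32)))
        print(ce[i].round(1),s[i,4],[(p.round(0).tolist(),onz(c,*p,.076)[:2].round(4).tolist()) for p in q])
E
```

```text
t 1.65 p [ 0.4563 -0.3341  0.2223] yaw -4.49 z [-0.001 -0.    -1.   ] F [-0.6  0.5 -0.1] T [ 0.03  0.05 -0.04] w 0.0869 g 0.0 j [ 0.74  0.21 -0.22  1.61  0.05  1.32 -1.14]
[481.4  71.5] 2092 [([445.0, 97.0], [0.5461, -0.4699]), ([496.0, 28.0], [0.6073, -0.5195]), ([518.0, 45.0], [0.5908, -0.5433]), ([467.0, 113.0], [0.5277, -0.4941])]
[317.9 187.1] 898 [([309.0, 156.0], [0.495, -0.3226]), ([324.0, 156.0], [0.4944, -0.3389]), ([327.0, 218.0], [0.4215, -0.3367]), ([312.0, 219.0], [0.422, -0.3192])]
[567.4 185. ] 1956 [([525.0, 185.0], [0.4428, -0.5679]), ([601.0, 156.0], [0.4704, -0.6525]), ([611.0, 184.0], [0.437, -0.6723]), ([536.0, 213.0], [0.4079, -0.5852])]
[424.5 210.3] 1070 [([398.0, 189.0], [0.4498, -0.4207]), ([412.0, 179.0], [0.4608, -0.4369]), ([451.0, 231.0], [0.3922, -0.4847]), ([437.0, 242.0], [0.3798, -0.4679])]
```

View pics/w1.png

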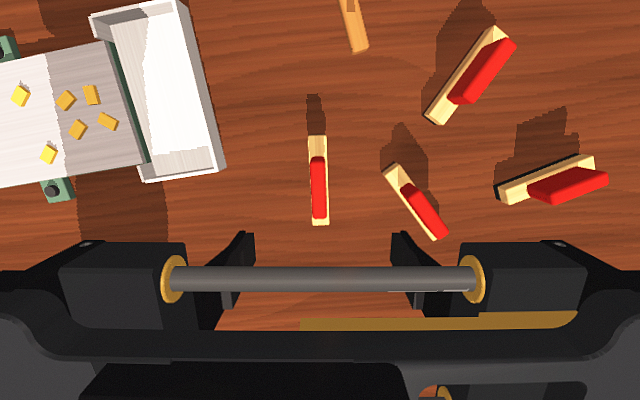

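The wrist view shows the chosen scraper centred at (318,187), with the other three to its right and the tray and offcuts to its left. Next I descend and grasp.

Request:
{"method": "move_arm", "body": {
  "targets": [
    [[0.15,-0.3,4.0],[0,0,-0.017],100],
    [[0,0,5.0],[0,0,0],100],
    [[0,0,5.0],[0,0,0],100],
    [[0,0,3.2],[0,0,0],100],
    [[0,0,1.0],[0,0,0],100],
    [[0,0,0],[0,0,0],100],
    [[0,0,0],[0,0,0],0],
    [[0,0,0],[0,0,0],0],
    [[0,0,0],[0,0,0],0],
    [[0,0,0],[0,0,0],0],
    [[0,0,0],[0,0,0],0],
    [[0,0,0],[0,0,0],0]
  ],
  "grip_force": 35
}}

```text
time: 3.2
ee_pos: [0.4585, -0.3308, 0.0405]
eef_rot: [1.0, -0.031, 0.0, 0.0]
ft_force: [0.8, 0.2, 0.1]
width: 0.0346
grip_force: 0.0
```

```bash
python3 - <<'E'
from h import *
st()
E
```

```text
t 3.2 p [ 0.4585 -0.3308  0.0405] yaw -3.5 z [ 0. -0. -1.] F [0.8 0.2 0.1] T [ 0.03  0.01 -0.  ] w 0.0346 g 0.0 j [ 0.73  0.39 -0.22  1.8   0.1   0.96 -1.16]
```

Request:
{"method": "move_arm", "body": {
  "targets": [
    [[0,0,0],[0,0,0],0],
    [[0,0,0],[0,0,0],0],
    [[0,0,0],[0,0,0],0],
    [[0,0,0],[0,0,0],0],
    [[0,0,-1.0],[0,0,0],0],
    [[0,0,-4.0],[0,0,0],0],
    [[0,0,-4.0],[0,0,0],0],
    [[0,0,0],[0,0,0],0],
    [[0,0,0],[0,0,0],0]
  ]
}}

```text
time: 4.32
ee_pos: [0.458, -0.3306, 0.1301]
eef_rot: [1.0, -0.031, -0.0, -0.0]
ft_force: [-1.0, -0.3, -3.4]
width: 0.018
grip_force: 34.9
```

```bash
python3 - <<'E'
from h import *
s,M=st(); c=cam('wrist'); 
h=cv2.cvtColor(c['image'],cv2.COLOR_BGR2HSV)
# brass, tray region pixels -> fixture
t=np.array([.5617,.0502]);th=np.radians(4.1);Rm=np.array([[np.cos(th),-np.sin(th)],[np.sin(th),np.cos(th)]])
# red/wood of the held scraper
m=((h[...,0]<7)|(h[...,0]>172))&(h[...,1]>140)&(h[...,2]>60)
k,l,S,ce=cv2.connectedComponentsWithStats(m.astype(np.uint8))
for i in range(1,k):
    if S[i,4]>300: print(ce[i].round(0),S[i,:4])
cv2.imwrite('pics/w2.png',c['image'])
# plan: target fixture (-4, 35) ; underside 20mm above bed
p=Rm@np.array([-.004,.035])+t; print('target',p.round(4)); d=p-s['ee_pos'][:2]
y=np.radians(4.1); print('in tool after turning to 4.1: x',(d[0]*np.cos(y)+d[1]*np.sin(y))*100,'y',(d[0]*np.sin(y)-d[1]*np.cos(y))*100)
E
```

```text
t 4.33 p [ 0.458  -0.3306  0.1301] yaw -3.51 z [-0.001  0.    -1.   ] F [-1.  -0.3 -3.4] T [0.   0.06 0.01] w 0.018 g 34.9 j [ 0.74  0.28 -0.22  1.73  0.07  1.14 -1.14]
[552.  59.] [496   9 113  97]
[620. 219.] [591 195  49  48]
[322. 233.] [305 197  36  70]
[457. 238.] [428 207  62  59]
[323. 304.] [306 292  34  26]
target [0.5552 0.0848]
in tool after turning to 4.1: x 12.66121071237257 y -40.74067609962465
```

View pics/w2.png

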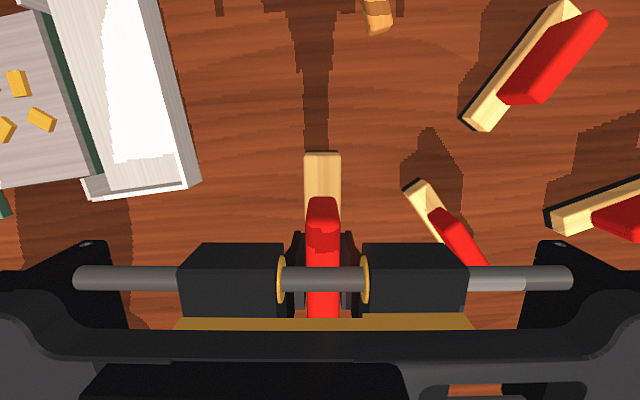

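The scraper is held squarely (pixel (322,233)), weighing about 0.3 kg. Now I carry it over the bed, behind the offcuts.

Request:
{"method": "move_arm", "body": {
  "targets": [
    [[0,0,0],[0,0,-0.133],0],
    [[0.8,-2.6,0],[0,0,0],0],
    [[1.58,-5.08,0],[0,0,0],0],
    [[1.58,-5.08,0],[0,0,0],0],
    [[1.58,-5.08,0],[0,0,0],0],
    [[1.58,-5.08,0],[0,0,0],0],
    [[1.58,-5.08,0],[0,0,0],0],
    [[1.58,-5.08,0],[0,0,0],0],
    [[1.58,-5.08,0],[0,0,0],0],
    [[0.8,-2.6,0],[0,0,0],0],
    [[0,0,2.0],[0,0,0],0],
    [[0,0,2.0],[0,0,0],0],
    [[0,0,1.5],[0,0,0],0],
    [[0,0,0],[0,0,0],0],
    [[0,0,0],[0,0,0],0]
  ]
}}

```text
time: 6.25
ee_pos: [0.5559, 0.0849, 0.076]
eef_rot: [0.999, 0.036, 0.0, -0.0]
ft_force: [0.6, -0.4, -2.2]
width: 0.018
grip_force: 34.9
```

```bash
python3 - <<'E'
from h import *
s,M=st(); c=cam('side'); im=c['image']
cv2.imwrite('pics/s3.png',cv2.resize(im[110:260,220:380],None,fx=4,fy=4,interpolation=cv2.INTER_CUBIC))
w=cam('wrist'); h=cv2.cvtColor(w['image'],cv2.COLOR_BGR2HSV)
t=np.array([.5617,.0502]);th=np.radians(4.1);Rm=np.array([[np.cos(th),-np.sin(th)],[np.sin(th),np.cos(th)]])
print('tool in fixture',(Rm.T@(s['ee_pos'][:2]-t)*1000).round(1))
for n,cc in(('side',c),('wrist',w)):
    h=cv2.cvtColor(cc['image'],cv2.COLOR_BGR2HSV)
    m=(h[...,0]>15)&(h[...,0]<32)&(h[...,1]>130)&(h[...,2]>90)
    k,l,S,ce=cv2.connectedComponentsWithStats(m.astype(np.uint8))
    for i in range(1,k):
        if S[i,4]>12:
            f=Rm.T@(onz(cc,*ce[i],.03)[:2]-t)*1000
            if abs(f[0])<90 and -160<f[1]<20: print(n,ce[i].round(0),S[i,4],f.round(0))
E
```

```text
t 6.25 p [0.5559 0.0849 0.076 ] yaw 4.11 z [ 0.001  0.    -1.   ] F [ 0.6 -0.4 -2.2] T [-0.   -0.01 -0.03] w 0.018 g 34.9 j [ 0.19  0.37 -0.5   1.77  0.2   1.05 -1.88]
tool in fixture [-3.3 35. ]
side [303. 185.] 24 [ 31. -20.]
side [281. 192.] 28 [-44. -26.]
side [303. 199.] 28 [ 15. -76.]
side [292. 202.] 30 [-20. -78.]
side [307. 207.] 29 [  17. -111.]
side [297. 212.] 30 [ -17. -121.]
wrist [393. 177.] 512 [ 32. -19.]
wrist [463. 196.] 553 [ 17. -75.]
wrist [506. 195.] 575 [  18. -109.]
wrist [509. 234.] 477 [ -15. -118.]
wrist [459. 238.] 494 [-18. -76.]
wrist [365. 279.] 265 [-57.  -1.]
```

View pics/s3.png

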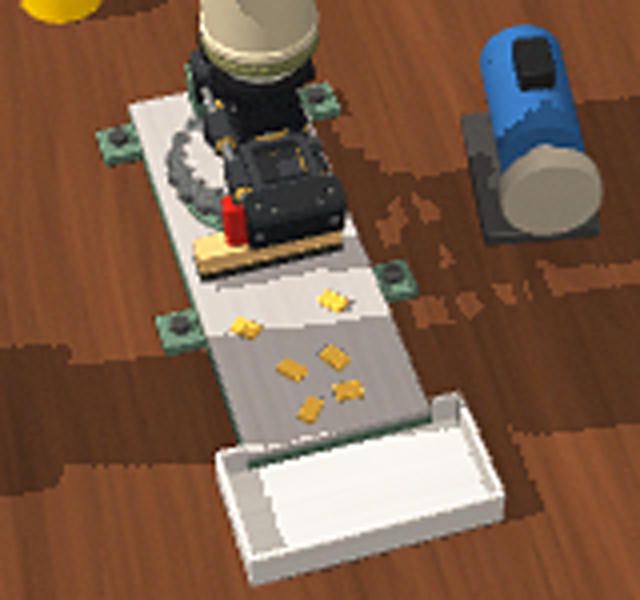

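The crop shows the scraper level across the bed behind all six offcuts. Their fixture x runs from -44 to 32 mm, which the scraper's width covers. Now I lower it to the bed by feel.

Request:
{"method": "move_arm", "body": {
  "targets": [
    [[-0.3,0,0.6],[0,0,0],0],
    [[0,0,0.4],[0,0,0],0],
    [[0,0,0],[0,0,0],0],
    [[0,0,0],[0,0,0],0]
  ]
}}

```text
time: 6.85
ee_pos: [0.5526, 0.0847, 0.0656]
eef_rot: [0.999, 0.036, 0.0, 0.0]
ft_force: [-0.6, 0.2, -2.6]
width: 0.0178
grip_force: 34.9
```

Request:
{"method": "move_arm", "body": {
  "targets": [
    [[0,0,0.1],[0,0,0],0],
    [[0,0,0],[0,0,0],0]
  ]
}}

```text
time: 7.1
ee_pos: [0.5526, 0.0846, 0.0646]
eef_rot: [0.999, 0.036, 0.0, 0.0]
ft_force: [-0.2, 0.5, -2.7]
width: 0.0177
grip_force: 34.9
```

Request:
{"method": "move_arm", "body": {
  "targets": [
    [[0,0,0.1],[0,0,0],0],
    [[0,0,0],[0,0,0],0]
  ]
}}

```text
time: 7.35
ee_pos: [0.5527, 0.0847, 0.0645]
eef_rot: [0.999, 0.036, 0.0, 0.0]
ft_force: [-3.7, -0.2, 7.7]
width: 0.0177
grip_force: 35.0
```

Request:
{"method": "move_arm", "body": {
  "targets": [
    [[0,0,-0.15],[0,0,0],0],
    [[0,0.6,0],[0,0,0],0],
    [[0,1.2,0],[0,0,0],0],
    [[0,1.3,0],[0,0,0],0],
    [[0,1.3,0],[0,0,0],0],
    [[0,1.3,0],[0,0,0],0],
    [[0,1.3,0],[0,0,0],0],
    [[0,1.3,0],[0,0,0],0],
    [[0,1.3,0],[0,0,0],0],
    [[0,1.3,0],[0,0,0],0],
    [[0,1.3,0],[0,0,0],0]
  ]
}}

```text
time: 8.72
ee_pos: [0.5614, -0.0378, 0.0651]
eef_rot: [0.999, 0.036, 0.0, 0.0]
ft_force: [0.6, 1.0, -2.5]
width: 0.0176
grip_force: 34.9
```

```bash
cat >> h.py <<'E'
t=np.array([.5617,.0502]);th=np.radians(4.1);Rm=np.array([[np.cos(th),-np.sin(th)],[np.sin(th),np.cos(th)]])
def brass(names,z=.027):
    for n in names:
        cc=cam(n); h=cv2.cvtColor(cc['image'],cv2.COLOR_BGR2HSV)
        m=(h[...,0]>15)&(h[...,0]<32)&(h[...,1]>130)&(h[...,2]>70)
        k,l,S,ce=cv2.connectedComponentsWithStats(m.astype(np.uint8))
        for i in range(1,k):
            f=Rm.T@(onz(cc,*ce[i],z)[:2]-t)*1000
            if S[i,4]>8 and abs(f[0])<110 and -260<f[1]<60: print(n,ce[i].round(0),S[i,4],f.round(0))
E
python3 - <<'E'
from h import *
s,M=st(); print((Rm.T@(s['ee_pos'][:2]-t)*1000).round(1)); brass(['side','wrist'])
E
```

```text
t 8.72 p [ 0.5614 -0.0378  0.0651] yaw 4.12 z [ 0. -0. -1.] F [ 0.6  1.  -2.5] T [0.09 0.02 0.02] w 0.0176 g 34.9 j [ 0.36  0.38 -0.44  1.78  0.18  1.02 -1.65]
[ -6.6 -87.8]
side [289. 207.] 187 [-35. -91.]
side [313. 204.] 28 [  40. -102.]
side [307. 209.] 53 [  14. -116.]
wrist [347. 184.] 2364 [  25. -109.]
wrist [326. 173.] 20 [ 33. -93.]
wrist [362. 231.] 635 [ -12. -121.]
wrist [280. 279.] 270 [-55. -55.]
wrist [365. 279.] 260 [ -55. -125.]
wrist [333. 323.] 4225 [ -98. -100.]
```

Everything is riding in front of the scraper, so I continue past the bed's end.

Request:
{"method": "move_arm", "body": {
  "targets": [
    [[0,1.2,0],[0,0,0],0],
    [[0,1.2,0],[0,0,0],0],
    [[0,1.2,0],[0,0,0],0],
    [[0,1.2,0],[0,0,0],0],
    [[0,1.2,0],[0,0,0],0],
    [[0,1.0,0],[0,0,0],0],
    [[0,0.8,0],[0,0,0],0],
    [[0,0,0],[0,0,0],0],
    [[0,0,0],[0,0,0],0]
  ]
}}

```text
time: 9.95
ee_pos: [0.5666, -0.1145, 0.0647]
eef_rot: [0.999, 0.036, -0.0, -0.0]
ft_force: [0.9, -0.1, -3.3]
width: 0.0175
grip_force: 34.9
```

```bash
python3 - <<'E'
from h import *
s,M=st(); print((Rm.T@(s['ee_pos'][:2]-t)*1000).round(1))
w=cam('wrist'); b=cam('side')
A=cv2.resize(b['image'][180:280,250:370],None,fx=4,fy=4); B=w['image'][100:340,160:480]
B=cv2.resize(B,(480,360)); cv2.imwrite('pics/c4.png',np.vstack([A[:240*1+0],B]) if 0 else np.vstack([A[:,:480][40:280],B]))
E
```

```text
t 9.95 p [ 0.5666 -0.1145  0.0647] yaw 4.13 z [-0.001  0.    -1.   ] F [ 0.9 -0.1 -3.3] T [ 0.08  0.03 -0.  ] w 0.0175 g 34.9 j [ 0.46  0.4  -0.41  1.74  0.18  1.03 -1.51]
[  -6.9 -164.6]
```

View pics/c4.png

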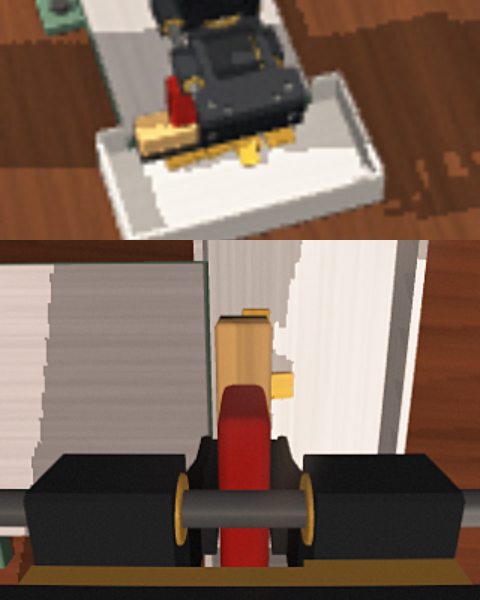

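The scraper is past the edge and the bed behind it is bare, with the offcuts down in the tray. I lift and check the tray on the way.

Request:
{"method": "move_arm", "body": {
  "targets": [
    [[0,0,-2.0],[0,0,0],0],
    [[0,0,-4.0],[0,0,0],0],
    [[-1.5,4.0,0],[0,0,0],0],
    [[-2.5,5.0,0],[0,0,0],0],
    [[-2.5,5.0,0],[0,0,0],0],
    [[-2.5,5.0,0],[0,0,0],0],
    [[-1.5,2.0,0],[0,0,0],0],
    [[0,0,0],[0,0,0.133],0],
    [[0,0,0],[0,0,0],0]
  ]
}}

```text
time: 11.18
ee_pos: [0.4777, -0.3319, 0.1264]
eef_rot: [1.0, -0.03, 0.001, 0.0]
ft_force: [0.3, -0.1, -3.5]
width: 0.0179
grip_force: 34.9
```

```bash
python3 - <<'E'
from h import *
st(); brass(['side'],.01)
w=cam('wrist'); b=cam('side')
A=cv2.resize(b['image'][180:280,250:370],None,fx=4,fy=4); cv2.imwrite('pics/c5.png',np.vstack([A,cv2.resize(w['image'],(480,300))[:190]]))
E
```

```text
t 11.18 p [ 0.4777 -0.3319  0.1264] yaw -3.47 z [ 0.001 -0.001 -1.   ] F [ 0.3 -0.1 -3.5] T [ 0.04  0.02 -0.04] w 0.0179 g 34.9 j [ 0.76  0.32 -0.28  1.69  0.1   1.14 -1.18]
side [319. 224.] 30 [  40. -169.]
side [310. 226.] 59 [   8. -170.]
side [287. 254.] 14 [ -85. -246.]
```

View pics/c5.png

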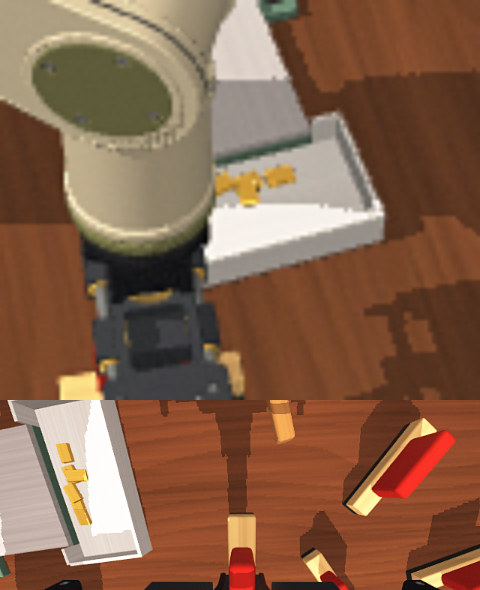

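The wrist part shows the bare bed and the offcuts in a strip in the tray (around (73,485)); the spot below is clear. I set the scraper down here.

Request:
{"method": "move_arm", "body": {
  "targets": [
    [[0,0,3.0],[0,0,0],0],
    [[0,0,3.0],[0,0,0],0],
    [[0,0,2.0],[0,0,0],0],
    [[0,0,0.5],[0,0,0],0],
    [[0,0,0.1],[0,0,0],0],
    [[0,0,0],[0,0,0],0],
    [[0,0,0],[0,0,0],0]
  ]
}}

```text
time: 12.2
ee_pos: [0.4777, -0.3314, 0.0404]
eef_rot: [1.0, -0.029, 0.0, 0.0]
ft_force: [-4.3, 2.6, 6.0]
width: 0.0179
grip_force: 35.0
```

Request:
{"method": "move_arm", "body": {
  "targets": [
    [[0,0,0],[0,0,0],100],
    [[0,0,0],[0,0,0],100],
    [[0,0,0],[0,0,0],100],
    [[0,0,0],[0,0,0],100],
    [[0,0,-1.0],[0,0,0],100],
    [[0,0,-4.0],[0,0,0],100],
    [[0,0,-5.0],[0,0,0],100],
    [[0,0,-5.0],[0,0,0],100],
    [[0,0,-4.0],[0,0,0],100],
    [[0,0,0],[0,0,0],100]
  ]
}}

```text
time: 13.45
ee_pos: [0.4788, -0.3326, 0.2335]
eef_rot: [1.0, -0.031, 0.003, 0.002]
ft_force: [0.2, 0.3, -1.4]
width: 0.0865
grip_force: 0.0
```

```bash
python3 - <<'E'
from h import *
st(); brass(['wrist'],.012)
w=cam('wrist'); cv2.imwrite('pics/w6.png',w['image'])
h=cv2.cvtColor(w['image'],cv2.COLOR_BGR2HSV)
m=(h[...,0]>15)&(h[...,0]<32)&(h[...,1]>130)&(h[...,2]>70)
E
```

```text
t 13.45 p [ 0.4788 -0.3326  0.2335] yaw -3.5 z [ 0.006 -0.004 -1.   ] F [ 0.2  0.3 -1.4] T [ 0.02  0.04 -0.01] w 0.0865 g 0.0 j [ 0.77  0.24 -0.28  1.56  0.07  1.34 -1.16]
wrist [151.  86.] 209 [  39. -173.]
wrist [160. 124.] 770 [  -9. -171.]
```

View pics/w6.png

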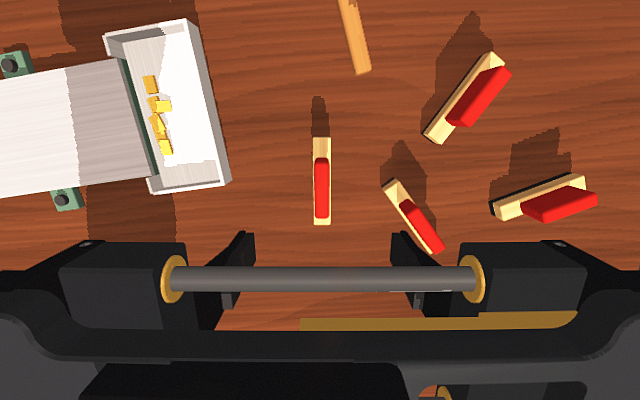

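The view shows the scraper standing upright and released at (321,185), the bed bare, and the offcuts in the tray around (157,115). Next I go over the knob and turn the wrist half round, so that the clockwise turn stays inside joint 7's range.

Request:
{"method": "move_arm", "body": {
  "targets": [
    [[0.2,-2.5,0],[0,0,0],100],
    [[0.43,-5.1,0],[0,0,0],100],
    [[0.43,-5.1,0],[0,0,0],100],
    [[0.43,-5.1,0],[0,0,0],100],
    [[0.43,-5.1,0],[0,0,0],100],
    [[0.43,-5.1,0],[0,0,0],100],
    [[0.43,-5.1,0],[0,0,0],100],
    [[0.43,-5.1,0],[0,0,0],100],
    [[0.43,-5.1,0],[0,0,0],100],
    [[0.43,-5.1,0],[0,0,0],100],
    [[0.22,-2.7,0],[0,0,0],100]
  ]
}}

```text
time: 14.92
ee_pos: [0.5502, 0.1786, 0.2276]
eef_rot: [1.0, -0.029, -0.001, -0.0]
ft_force: [-0.3, -0.1, -0.4]
width: 0.0873
grip_force: 0.0
```

Request:
{"method": "move_arm", "body": {
  "targets": [
    [[0,0,0],[0,0,-0.182],100],
    [[0,0,0],[0,0,-0.182],100],
    [[0,0,0],[0,0,-0.182],100],
    [[0,0,0],[0,0,-0.182],100],
    [[0,0,0],[0,0,-0.182],100],
    [[0,0,0],[0,0,-0.182],100],
    [[0,0,0],[0,0,-0.182],100],
    [[0,0,0],[0,0,-0.182],100],
    [[0,0,0],[0,0,-0.182],100],
    [[0,0,0],[0,0,-0.182],100],
    [[0,0,0],[0,0,-0.182],100],
    [[0,0,0],[0,0,-0.182],100],
    [[0,0,0],[0,0,-0.182],100],
    [[0,0,0],[0,0,-0.182],100],
    [[0,0,0],[0,0,-0.182],100],
    [[0,0,0],[0,0,-0.182],100],
    [[0,0,0],[0,0,-0.182],100],
    [[0,0,0],[0,0,-0.182],100],
    [[0,0,0],[0,0,0],100],
    [[0,0,0],[0,0,0],100]
  ]
}}

```text
time: 17.42
ee_pos: [0.551, 0.1755, 0.2284]
eef_rot: [-0.035, 0.999, -0.0, -0.001]
ft_force: [-0.1, 0.7, -0.8]
width: 0.0872
grip_force: 0.0
```

```bash
python3 - <<'E'
from h import *
import pickle
s,M=st(); w=cam('wrist'); pickle.dump(w,open('wk.pkl','wb'))
a=pickle.load(open('scene0.pkl','rb'));b=pickle.load(open('side0.pkl','rb'))
print('post',tri([(b,272.7,124.3),(a,414,242)]).round(3))
K=Rm@np.array([0,.125])+t; print('K',K.round(4),'expected px',proj(w,[*K,.114]).round(0))
g=cv2.cvtColor(w['image'],cv2.COLOR_BGR2GRAY); k,l,S,ce=cv2.connectedComponentsWithStats((g<45).astype(np.uint8))
for i in range(1,k):
    if S[i,4]>150:
        ys,xs=np.where(l==i); q=cv2.minAreaRect(np.c_[xs,ys].astype(np.float32))
        print(ce[i].round(0),S[i],[(p.round(0).tolist(),onz(w,*p,.114)[:2].round(4).tolist()) for p in cv2.boxPoints(q)])
E
```

```text
t 17.43 p [0.551  0.1755 0.2284] yaw -176.03 z [-0.001 -0.    -1.   ] F [-0.1  0.7 -0.8] T [ 0.1  -0.15  0.03] w 0.0872 g 0.0 j [ 0.51  0.46 -1.17  1.54  0.43  1.43  0.95]
post [0.544 0.284 0.079]
K [0.5528 0.1749] expected px [322. 200.]
[325. 218.] [318 208  15  19 204] [([318.0, 208.0], [0.5618, 0.1716]), ([332.0, 208.0], [0.5608, 0.1862]), ([332.0, 226.0], [0.5808, 0.1878]), ([318.0, 226.0], [0.5819, 0.1729])]
[238. 251.] [ 204  231   81   35 1104] [([204.0, 265.0], [0.6375, 0.0487]), ([263.0, 210.0], [0.5675, 0.1141]), ([285.0, 233.0], [0.5929, 0.1386]), ([227.0, 289.0], [0.6667, 0.0731])]
[408. 252.] [ 388  231   54   35 1085] [([388.0, 265.0], [0.623, 0.2537]), ([388.0, 231.0], [0.5824, 0.2481]), ([441.0, 231.0], [0.5786, 0.3051]), ([441.0, 265.0], [0.6191, 0.3131])]
[316. 312.] [    0   240   640   121 35223] [([0.0, 360.0], [0.8029, -0.2357]), ([0.0, 240.0], [0.6248, -0.1838]), ([639.0, 240.0], [0.5748, 0.534]), ([639.0, 360.0], [0.7435, 0.6084])]
[247. 381.] [   78   359   332    41 11796] [([78.0, 359.0], [0.7884, -0.1249]), ([409.0, 359.0], [0.7535, 0.299]), ([409.0, 399.0], [0.8216, 0.3105]), ([78.0, 399.0], [0.8607, -0.1402])]
[550. 391.] [ 510  381   78   19 1322] [([510.0, 381.0], [0.7838, 0.4398]), ([587.0, 381.0], [0.7808, 0.5478]), ([587.0, 399.0], [0.8134, 0.5605]), ([510.0, 399.0], [0.8158, 0.4491])]
[456. 390.] [435 384  35  16 352] [([435.0, 384.0], [0.7933, 0.3403]), ([469.0, 384.0], [0.7912, 0.3857]), ([469.0, 399.0], [0.8178, 0.3921]), ([435.0, 399.0], [0.8198, 0.3456])]
```

```bash
python3 - <<'E'
from h import *
import pickle
w=pickle.load(open('wk.pkl','rb')); g=cv2.cvtColor(w['image'],cv2.COLOR_BGR2GRAY)
for y in range(150,240,4): print(y,' '.join('%3d'%v for v in g[y,270:376:4]))
K=Rm@np.array([0,.125])+t
for z in(.114,.088):
    for x,y in((-33,-8),(33,-8),(33,8),(-33,8)): print(z,x,y,proj(w,[*(Rm@np.array([x/1000,.125+y/1000])+t),z]).round(0))
E
```

```text
150 214 215 215 215  77 118  98 111 101 171 211 229 211 241 229 213 218 209 214 106 136 124 123 114 206 205 207
154 211 214 216 157  88 102 108 224 133 218 215 212 211 209 210 211 214 211 211 182 210 168 120 113 101 202 203
158 219 223  94 113 108  97 117 230 228 213 209 212 209 209 209 209 213 210 210 212 221 208 109 124 127 113 204
162 211 218 100 112 114  95 144 214 213 213 209 214 215 207 208 207 213 207 210 205 212 205 105 125 120 114 142
166 221 225  98 106 137 212 208 213 214 212 209 214   0  36  42  40 217 209 210 207 215 204 228 201 128 117 221
170 213 199  96  99 108 229 209 216 212 212 209 214  17  48  49  52 229 211 209 205 214 205 207 196 120 116 113
174 225  96 100 115  90 207 212 214 213 212 216  63  34  50  49  51  78 210 211 206 213 205 208 164 126 126 121
178 148  99 100 157 222 208 214 214 214 213  70  75  38  51  50  55  80  75 216 205 212 205 206 237 185 124 126
182 215  98 107 154 220 208 210 213 216 218  70  74  40  53  52  56  81  81 115 206 211 205 207 205 210 119 124
186 215 211 100 102 231 209 209 213 216 223  76  76  42  40  55  47  77  80  80 205 213 207 
[... 967 characters left out ...]
  40  42  42  38 221 210 176  71  69 107 106 154 214 213 216
226 217 214 218 147 149 155 102 117  95 112 143  69  68  45  51  34  56 195 108 103 139 113 138 142 207 206 209
230 228 227 229 234 158 158 145 148 148 105 101  67  68  67  64  72 124  69 106 110 135 136 146 154 190 192 192
234  56  54  56  59  58  60  58  57  57  60  90  51  52  66  65  93  49  58  65  59  63  66  67  66  62  60  55
238  49  52  52  54  55  57  59  57  55  59  58  55  54  54  53  53  56  56  62  62  67  65  68  66  76  55  54
0.114 -33 -8 [314. 168.]
0.114 33 -8 [314. 230.]
0.114 33 8 [329. 230.]
0.114 -33 8 [330. 168.]
0.088 -33 -8 [314. 164.]
0.088 33 -8 [315. 221.]
0.088 33 8 [329. 221.]
0.088 -33 8 [329. 164.]
```

```bash
cat >> h.py <<'E'
def knob(w,rows):
    g=cv2.GaussianBlur(cv2.cvtColor(w['image'],cv2.COLOR_BGR2GRAY),(1,3),0).astype(float); out=[]
    K=Rm@np.array([0,.125])+t; u0=int(proj(w,[*K,.114])[0])
    for y in rows:
        d=np.where(g[y,u0-28:u0+34]<57)[0]+u0-28
        if len(d): print(y,d.min(),d.max(),len(d)); out.append(((d.min()+d.max())/2,y))
    return out
E
python3 - <<'E'
from h import *
import pickle
w=pickle.load(open('wk.pkl','rb'))
o=knob(w,[167,170,173,176,179,182,185,211,214,217,220,223])
for u,v in o[::2]: print(onz(w,u,v,.114)[:2].round(4),(Rm.T@(onz(w,u,v,.114)[:2]-t)*1000).round(1))
E
```

```text
167 318 331 14
170 318 332 15
173 317 332 16
176 318 332 15
179 317 332 16
182 317 332 16
185 317 332 16
211 318 331 14
214 318 332 15
217 318 332 15
220 318 332 15
223 318 332 15
[0.5184 0.1753] [-34.2 127.9]
[0.5245 0.1757] [-28.1 127.9]
[0.5306 0.1762] [-22.  127.9]
[0.5368 0.1766] [-15.8 127.9]
[0.5679 0.1794] [ 15.4 128.4]
[0.5746 0.1799] [ 22.1 128.4]
```

Request:
{"method": "move_arm", "body": {
  "targets": [
    [[-0.18,0.22,2.5],[0,0,0],100],
    [[0,0,2.5],[0,0,0],100],
    [[0,0,0],[0,0,0],100]
  ]
}}

```text
time: 17.85
ee_pos: [0.5521, 0.1774, 0.1776]
eef_rot: [-0.036, 0.999, -0.0, -0.001]
ft_force: [0.4, -1.4, 0.8]
width: 0.0876
grip_force: 0.0
```

```bash
python3 - <<'E'
from h import *
import pickle
s,M=st(); w0=pickle.load(open('wk.pkl','rb')); w=cam('wrist')
g=cv2.cvtColor(w['image'],cv2.COLOR_BGR2GRAY)
K=np.array([.5526,.178]); print('exp',proj(w,[*K,.114]).round(0),proj(w,[*(K-[.033,.0024]),.114]).round(0),proj(w,[*(K+[.033,.0024]),.114]).round(0))
c=int(proj(w,[*K,.114])[0]); print([int(v) for v in g[170:300:3,c]])
o=knob(w,range(176,290,6))
o0=knob(w0,[167])
f=[y for y in range(150,220) if g[y,c]<57][:1]
print('far edge row',f, 'tri',tri([(w0,o0[0][0],165),(w,o[1][0],f[0])]).round(4))
for u,v in o: print((Rm.T@(onz(w,u,v,.114)[:2]-t)*1000).round(1))
E
```

```text
t 17.85 p [0.5521 0.1774 0.1776] yaw -175.9 z [-0.003 -0.001 -1.   ] F [ 0.4 -1.4  0.8] T [ 0.11 -0.1   0.05] w 0.0876 g 0.0 j [ 0.48  0.51 -1.15  1.6   0.47  1.35  0.92]
exp [323. 215.] [323. 177.] [323. 250.]
[177, 38, 48, 45, 51, 51, 51, 51, 50, 52, 159, 198, 199, 199, 200, 197, 199, 200, 203, 48, 33, 38, 31, 32, 32, 24, 69, 65, 62, 53, 50, 48, 60, 91, 108, 118, 122, 131, 131, 108, 88, 71, 71, 65]
176 315 332 18
182 314 333 20
188 314 332 19
194 314 332 19
200 302 333 7
212 338 338 1
230 315 332 18
236 315 332 18
242 315 332 18
248 291 298 8
254 291 341 47
260 291 337 46
167 318 331 14
far edge row [171] tri [0.5329 0.1771 0.01  ]
[-34.1 128.4]
[-29.1 128.4]
[-24. 128.]
[-18.8 128. ]
[-13.6 123.3]
[ -2.9 140.8]
[ 13.6 128.4]
[ 19.3 128.4]
[ 25.  128.5]
[ 30.9 102.7]
[ 36.7 121.8]
[ 42.7 119.9]
```

Request:
{"method": "move_arm", "body": {
  "targets": [
    [[0,0.08,3.0],[0,0,0],100],
    [[0,0,3.0],[0,0,0],100],
    [[0,0,2.3],[0,0,0],60],
    [[0,0,1.0],[0,0,0],20],
    [[0,0,0],[0,0,0],10],
    [[0,0,0],[0,0,0],0],
    [[0,0,0],[0,0,0],0],
    [[0,0,0],[0,0,0],0],
    [[0,0,0],[0,0,0],0],
    [[0,0,0],[0,0,0],0],
    [[0,0,0],[0,0,0],0],
    [[0,0,0],[0,0,0],0],
    [[0,0,0],[0,0,0],0]
  ],
  "grip_force": 55
}}

```text
time: 19.52
ee_pos: [0.553, 0.1785, 0.0861]
eef_rot: [-0.037, 0.999, -0.0, 0.0]
ft_force: [0.3, -2.1, 3.3]
width: 0.0186
grip_force: 55.0
```

```bash
python3 - <<'E'
from h import *
st()
E
```

```text
t 19.52 p [0.553  0.1785 0.0861] yaw -175.82 z [ 0. -0. -1.] F [ 0.3 -2.1  3.3] T [-0.45 -0.02  0.03] w 0.0186 g 55.0 j [ 0.44  0.6  -1.08  1.69  0.56  1.2   0.86]
```

Request:
{"method": "move_arm", "body": {
  "targets": [
    [[0,0,0.2],[0,0,0],0],
    [[0,0,0],[0,0,0],0],
    [[0,0,0],[0,0,0],0]
  ]
}}

```text
time: 19.9
ee_pos: [0.5531, 0.1785, 0.0859]
eef_rot: [-0.036, 0.999, -0.001, 0.0]
ft_force: [-8.1, -7.4, 22.3]
width: 0.0187
grip_force: 55.0
```

```bash
python3 - <<'E'
from h import *
import pickle
st(); w=cam('wrist'); g=cv2.cvtColor(w['image'],cv2.COLOR_BGR2GRAY)
for y in range(185,300,4): print(y,' '.join('%3d'%v for v in g[y,270:376:4]))
E
```

```text
t 19.9 p [0.5531 0.1785 0.0859] yaw -175.82 z [ 0.001 -0.001 -1.   ] F [-8.1 -7.4 22.3] T [-1.5   1.71 -0.01] w 0.0187 g 55.0 j [ 0.43  0.6  -1.08  1.69  0.56  1.2   0.86]
185 199 198 192 190 189 188 191 188 191 190 187 192 183 182 182 188 190 187 184 188 187 185 178 228 223 196 171
189 125 195 191 190 186 188 193 189 190 188 187 190 182 185 182 186 190 187 183 188 187 183 180 185 191 188 150
193 194 186 192 189 190 189 192 184 191 188 185 190 184 185 182 188 191 188 184 187 189 184 180 187 189 184 182
197 191 185 194 190 188 189 192 186 190 187 164  17  24  24  26  22 169 191 183 191 186 183 179 187 189 185 182
201 192 186 193 190 189 188 194 185 189 189  25  37  38  41  38  38  26 190 183 189 189 183 179 188 187 183 195
205 193 187 193 190 189 187 195 186 191 197  34  39  37  37  38  37  37 194 184 188 189 185 183 188 189 186 183
209 191 187 192 191 192 187 194 185 199  25  41  45  43  44  43  40  35  34 198 189 190 185 180 188 188 188 182
213 192 191 195 192 190 187 195 175  55  65  40  42  41  39  39  39  38  66  56 186 188 185 182 188 187 187 184
217 192 190 193 191 190 190 202 
[... 1619 characters left out ...]
 102 102 104 101  83  63  58
277  46   1  79 114 112 113 113 111 112 113 112 113 114 111 114 112 113 112 110 111 110 113 111 111  85  95  48
281  42  29  85 118 118 117 119 118 121 117 119 118 120 118 116 117 117 116 119 118 120 118 121 118  90 109  45
285  46  28  67 115 112 113 114 115 112 113 113 114 114 112 114 114 112 111 110 115 113 113 113 114  99 119  43
289  44  25  86  84  84  88  87  85  87  85  88  85  84  88  86  85  84  86  88  85  86  87  87  87  75 115  44
293  44   2  93  82   8   2  45  45  47  69  16  22  27  24  21  30  28  56  28  37  36  17   7  61  84 175  44
297  45   2 122  73  12  11  31  31  28  55  20  27  28  25  26  30  29  57  28  38  37  18  10  31  98  73  44
```

The rise in force (22 N up) and the 18.6 mm width mean the tips are on the 22 mm neck just below the bar. I'll open a little, go up and re-grip.

Request:
{"method": "move_arm", "body": {
  "targets": [
    [[0,0,-0.3],[0,0,0],40],
    [[0,0,0],[0,0,0],40],
    [[0,0,-0.6],[0,0,0],40],
    [[0,0,0],[0,0,0],40],
    [[0,0,0],[0,0,0],0],
    [[0,0,0],[0,0,0],0],
    [[0,0,0],[0,0,0],0],
    [[0,0,0],[0,0,0],0],
    [[0,0,0],[0,0,0],0],
    [[0,0,0],[0,0,0],0]
  ],
  "grip_force": 55
}}

```text
time: 21.2
ee_pos: [0.5529, 0.1785, 0.0929]
eef_rot: [-0.037, 0.999, -0.0, -0.0]
ft_force: [-0.8, -2.5, 0.2]
width: 0.0157
grip_force: 55.0
```

```bash
python3 - <<'E'
from h import *
st()
E
```

```text
t 21.2 p [0.5529 0.1785 0.0929] yaw -175.82 z [-0. -0. -1.] F [-0.8 -2.5  0.2] T [-0.24 -0.06  0.05] w 0.0157 g 55.0 j [ 0.44  0.59 -1.08  1.69  0.55  1.21  0.86]
```

Request:
{"method": "move_arm", "body": {
  "targets": [
    [[0,0,0],[0,0,0.06],0],
    [[0,0,0],[0,0,0.06],0],
    [[0,0,0],[0,0,0.06],0],
    [[0,0,0],[0,0,0.06],0],
    [[0,0,0],[0,0,0.06],0],
    [[0,0,0],[0,0,0.05],0],
    [[0,0,0],[0,0,0],0],
    [[0,0,0],[0,0,0],0]
  ]
}}

```text
time: 22.2
ee_pos: [0.5528, 0.1779, 0.0929]
eef_rot: [0.138, 0.99, -0.001, -0.0]
ft_force: [-1.7, -5.3, 2.3]
width: 0.0153
grip_force: 55.0
```

```bash
cat >> h.py <<'E'
def redmark():
    # red mark on plate seen from scene/side -> angle in fixture frame about knob axis, z .06
    K=np.array([.5525,.1782])
    for n in('side','scene','wrist'):
        c=cam(n); h=cv2.cvtColor(c['image'],cv2.COLOR_BGR2HSV)
        m=((h[...,0]<8)|(h[...,0]>172))&(h[...,1]>(100 if n!='scene' else 85))&(h[...,2]>60)
        k,l,S,ce=cv2.connectedComponentsWithStats(m.astype(np.uint8))
        for i in range(1,k):
            f=Rm.T@(onz(c,*ce[i],.06)[:2]-K)*1000
            if S[i,4]>2 and 40<np.hypot(*f)<85: print(n,ce[i].round(0),S[i,4],f.round(0),'cw from +y deg',np.degrees(np.arctan2(f[0],f[1])).round(1))
E
python3 - <<'E'
from h import *
st(); redmark()
E
```

```text
t 22.2 p [0.5528 0.1779 0.0929] yaw 164.18 z [-0.    -0.001 -1.   ] F [-1.7 -5.3  2.3] T [-1.01  0.21 -0.01] w 0.0153 g 55.0 j [ 0.4   0.55 -1.02  1.69  0.5   1.19  0.55]
wrist [400. 225.] 78 [18. 55.] cw from +y deg 18.1
wrist [312. 317.] 35 [ 73. -36.] cw from +y deg 116.3
```

First click confirmed: 20.0° of tool turn, red mark at about 18°, and no residual torque. Two more to go.

Request:
{"method": "move_arm", "body": {
  "targets": [
    [[0,0,0],[0,0,0.06],0],
    [[0,0,0],[0,0,0.06],0],
    [[0,0,0],[0,0,0.06],0],
    [[0,0,0],[0,0,0.06],0],
    [[0,0,0],[0,0,0.06],0],
    [[0,0,0],[0,0,0.05],0],
    [[0,0,0],[0,0,0],0],
    [[0,0,0],[0,0,0.06],0],
    [[0,0,0],[0,0,0.06],0],
    [[0,0,0],[0,0,0.06],0],
    [[0,0,0],[0,0,0.06],0],
    [[0,0,0],[0,0,0.06],0],
    [[0,0,0],[0,0,0.05],0],
    [[0,0,0],[0,0,0],0],
    [[0,0,0],[0,0,0],0]
  ]
}}

```text
time: 24.22
ee_pos: [0.5522, 0.1771, 0.0929]
eef_rot: [0.469, 0.883, -0.002, -0.0]
ft_force: [-6.4, -9.4, 5.3]
width: 0.0156
grip_force: 55.0
```

```bash
python3 - <<'E'
from h import *
st(); redmark()
E
```

```text
t 24.23 p [0.5522 0.1771 0.0929] yaw 124.06 z [-0.002 -0.003 -1.   ] F [-6.4 -9.4  5.3] T [-1.85  1.12  0.11] w 0.0156 g 55.0 j [ 0.31  0.49 -0.88  1.7   0.41  1.15 -0.09]
wrist [399. 225.] 85 [48. 29.] cw from +y deg 58.6
wrist [420. 242.] 3 [70. 26.] cw from +y deg 69.8
wrist [347. 317.] 5 [ 57. -61.] cw from +y deg 136.7
```

Third stop: 60.1° of tool turn, the red mark at the same wrist pixel as before (so no slip), torque only 0.1 N m, and the grip holding at 55 N. I'm handing in.

```bash
python3 -c "
from bench import r
print(r.close_job())"
```

```text
the job is handed in; nothing more can be done
None
```

I pushed all six offcuts into the catch tray and stood the scraper upright on the bench, released. The knob is still gripped at the third clockwise stop (60.1° turned, 0.1 N m on the wrist), and I handed the job in at about 24 s.

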